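# Two-button clamp release

### The job

Release the board from the spring clamp at the back of the table: with one fingertip on each of the two large buttons of the grey control box, press both fully down together, so that both clamp pads rise off the board, and keep them down without letting up for at least three seconds. Finish while still holding both buttons down, so that the clamp stays open. Leave the small button unpressed, and do not shift, lift or knock over the board or anything else standing about.

Things in the scene. Friction and masses are not known exactly. Their poses are not given: they have to be found in the camera images.
- control_box: Fixed grey box, 110 (its x) x 150 (its y) x 55 mm high; origin at the centre of its underside, z up. On its level top: two large black round buttons at x = +15, y = +30 and -30 mm; between them an aluminium divider 36 (x) x 8 (y) mm, its top 26 mm above the box (12 mm above the free buttons); a small black button at x = -36, y = 0. Low screw lugs at both ends, y = +-83 mm.
- left_button (a joint): Travel in m of the large button at y = +30 mm on the control box: 0 free, 0.008 fully down. Straight down. Spring: 2.5 N to start moving, 6.5 N at full travel.
- right_button (a joint): The same for the large button at y = -30 mm on the control box.
- left_button_top (a point): Centre of the top face of the large left button, a flat disc 26 mm in diameter, 14 mm proud of the box (69 mm above the table) when free; moves down with the button.
- right_button_top (a point): Centre of the top face of the large right button, same size and height; moves down with the button.
- small_button (a joint): Travel in m of the small button (14 mm in diameter, 8 mm proud of the box, 51 mm in front of the line of the large ones, not part of the job): 0 free, 0.004 fully down; 1 N starts it.
- clamp_frame: Fixed grey clamp stand behind the control box: base plate 150 (its x) x 170 (its y) x 15 mm, with a column and an overhanging head 130 mm high; origin at the centre of its underside. Not to be handled.
- left_pad_foot (a point): Centre of the underside of the clamp's left round black pad (30 mm in diameter, on an upright steel rod, at the clamp's y = +35 mm): 37.5 mm above the table when down on the board, 61.5 mm when fully open. The left large button lifts it, by 3 times the button's travel; it comes down again with the button's release.
- right_pad_foot (a point): The same for the right pad, at the clamp's y = -35 mm, lifted by the right large button.
- board: Wooden board 45 x 120 x 22 mm (long in its y) lying loose on the clamp's base plate under the two pads; origin at the centre of its underside.
- paint_jar: Loose bystander: blue paint jar with a white cap, 49 mm in diameter, 50 mm high, beside the control box; origin under its centre.
- sanding_block: Loose bystander: pale sanding block 65 x 100 x 26 mm, beside the control box; origin under its centre.
- tape_measure: Loose bystander: yellow tape measure 38 x 84 x 64 mm; origin under its centre.
- tape_roll: Loose bystander: roll of grey tape 103 mm in diameter, 48 mm high; origin under its centre.
- glue_bottle: Loose bystander: yellow glue bottle with a black nozzle, 54 mm in diameter, 121 mm high; origin under its centre.
- carpenter_pencil: Loose bystander: red carpenter's pencil 13 x 167 x 8 mm lying between box and clamp; origin under its centre.
Mind the look-alikes: they are no part of the job. What is shaped like the control_box but blue is not meant.

How it is judged:
On the way:
1. both large buttons are held at least 5 mm down at the same time without a break, a finger on each, with both clamp pads raised over 14 mm (value of joint each of left_button, right_button above 0.005 m and contact force between the fingers and left_button above 1 N and contact force between the fingers and right_button above 1 N and z of each of left_pad_foot, right_pad_foot in the frame of clamp_frame above 0.0515 m), for 2.5 s.
At the end, for the whole second after the job is handed in: The fingers still hold both large buttons at least 5 mm down (over 1 N on each), both clamp pads are raised more than 14 mm, the small button is not pressed, the board is within 8 mm of its first place and the bystanders within 20 mm of theirs (all of step 1 and value of joint small_button below 0.002 m and distance of board from where it was at the start of the episode below 0.008 m and distance of each of paint_jar, sanding_block, tape_measure, tape_roll, glue_bottle, carpenter_pencil from where it was at the start of the episode below 0.02 m); the arm keeps its last pose, push and grip.
It fails at once if one large button pressed over 5 mm while the other is still up (under 1 mm): not together ((value of joint left_button above 0.005 m and value of joint right_button below 0.001 m) or (value of joint right_button above 0.005 m and value of joint left_button below 0.001 m)).
It fails at once if the small button pressed over 2 mm (value of joint small_button above 0.002 m).
It fails at once if the board moved over 8 mm (distance of board from where it was at the start of the episode above 0.008 m).
It fails at once if a bystander moved or lifted over 20 mm, or toppled (distance of any of paint_jar, sanding_block, tape_measure, tape_roll, glue_bottle, carpenter_pencil from where it was at the start of the episode above 0.02 m or angle between any of paint_jar, sanding_block, tape_measure, tape_roll, glue_bottle's own z axis and vertical above 0.5 rad).
It also fails if it takes over 29 s, if anything falls off the work surface, if the arm or the gripper's body presses on something with over 40 N, if the wrist force passes 120 N, or if a joint passes its speed limit or range.

### The arm

A 7-joint arm with a two-finger parallel gripper is mounted at the origin on a cart in front of the work surface, level with it; the furniture and walls round the work are solid. World frame = base frame: x ahead of the robot, y to its left, z up, the work surface at z = 0. Lengths are in m, angles in rad, forces in N, time in s.
With the tool pointing down it reaches from about 0.35 to 0.9 m from the base axis. Payload 19.9 kg.
Tool frame: the origin (TCP) lies between the finger pads; the fingertips stand 25 mm ahead of it and the grasp point (between the pads) lies 6 mm ahead of it; z points along the fingers, y is the direction in which the jaws open and shut (so a half turn about z gives the same grasp; the last joint's range is limited). The gripper opens to 94 mm and grips with 3 to 60 N. Pads are 16 mm wide; open, the fingers measure 119 mm over their backs; the gripper's body (75 mm by 177 mm) begins 78 mm behind the grasp point.
Start: joints at [-1.385, 0.417, -0.01, 1.614, 0.005, 1.111, -0.053], TCP at [0.141, 0.609, 0.23] pointing down, gripper open.
Joint ranges: [-2.81, 2.81], [-0.39, 2.02], [-1.27, 1.25], [0.06, 2.57], [-1.19, 4.33], [0.19, 2], [-2.82, 2.82]. Speed limits (rad/s): [1.89, 1.89, 2.39, 2.39, 3.01, 3.01, 3.01].

### API

Orientations are given as a rotation vector (axis times angle).
In Python, from cell import env gives the robot as it stands. The module is installed in compiled form; this text tells all that it offers.
- The arm moves only by the shell command python3 -m crank 'ROWS' [FORCE]. ROWS is text: rows parted by semicolons, each of 7 numbers parted by spaces: the shift along the tool's x, y, z in cm, then the turn, a rotation vector about the tool's x, y, z in rad, then the opening, from -1 (shut) to 1 (fully open). A call has 1 to 8 rows; each row shifts and turns the commanded pose from where the row before left it, along the tool's axes as they then stand; what a row does not reach is not made up. A row lasts 1/8 s, in which the tool goes at most 62.5 mm and 10.7 degrees, less where a joint would pass 70% of its speed; a pose out of reach is approached as far as the arm can. A call is refused whole if a number of a shift passes 6.25 or a number of a turn 0.188, either way. A call with a gripper value outside its range is refused whole. The fingers move at their own pace and stop on an object; FORCE is the grip in N (left out, the last holds). Time passes only in rows, so rows that do not move let the fingers close. It gives the time, the measured TCP pose, the force and the opening at its end, in the units of the state.
- env.get_state(): the state, without advancing time (a new reading comes with each control period).
- env.read_camera(name): name is "scene" or "top" or "wrist"; returns (picture, depth): 480x640x3 uint8, red, green, blue; 480x640 float32, m along the optical axis (not along the pixel's ray), 0 where there is no reading.
- env.camera_info(name): a dict with "vfov" (degrees; the focal length in pixels is half the picture's height over the tangent of half this angle, whatever the lens; pixels are square), "cx", "cy" (the principal point, pixels), "dist" ([k1, k2, p1, p2, k3] as OpenCV has them; the pictures are not rectified), "T" (4x4, takes a point from camera to world coordinates); the wrist camera has in their place "tool_from_camera" (4x4, takes a point from camera to tool coordinates, whose origin is the TCP and whose axes are the flange's). Camera axes: x right, y down, z forward; pixel columns grow to the right and rows downward; lengths in m; the calibration is good to about 2 mm. A picture is of the moment at which its call begins: read the wrist's pose just before it. camera_info takes no time and is no camera call.
- env.job_done(): hands the job in, once; it reports no verdict.
Trained networks look in the newest picture that a camera, given by its name, has taken for a name from the list of things; names that differ only in an ending like _2 or _b are one class to them, and where a whole thing is asked for, a point or a joint stands for the part that bears it (a point fixed in the world has none). Each returns a list of dicts, best first, with "p" (0 to 1); they miss things now and then, are a little off and sometimes report something else, mostly with a low value. They report only what shows in the picture. A call takes as long as a camera call. They do not tell look-alikes from the thing itself.
- env.boxes_of(camera, thing): "position" ([column, row] in pixels, amid what is visible of it).
- env.masks_of(camera, thing): "mask" (480x640 bool, what is visible of it) and "position" ([column, row] in pixels, amid what is visible of it).
- env.place_of(camera, thing): "position" ([column, row] in pixels: a listed point, or the origin of a listed thing).
The state is a dict: "clock": time; "qpos": joint angles; "qvel": joint speeds; "joint_torque": joint torques, N m; "eef_pos": TCP position; "eef_rot": TCP orientation; "force": force on the tool from outside, world axes, zero at the start; "ft_torque": the same for the moment, N m; "opening": finger opening in m.
Only numpy, scipy, OpenCV 4.12 (cv2) and the standard library are available. Lean on these libraries where they do the work, as an engineer would, in place of code of your own. Each camera call takes 0.05 s, during which the arm holds its last target. There are 200 camera calls.

## Working session

There is one attempt and no reset: what is moved stays moved. The work goes in short steps, Python scripts to look and compute and a shell command to move; the robot and the scene stay as the last step left them, time stands still between calls to the robot, and variables do not carry over. Pictures are saved under pics/ and viewed, about 8 in all and at most 12, crops included, and the job is handed in when it is done.

```bash
mkdir -p pics
cat > h.py <<'E'
import numpy as np, cv2
from cell import env
from scipy.spatial.transform import Rotation as R
def cam(n):
    i=env.camera_info(n); f=240/np.tan(np.radians(i["vfov"])/2)
    K=np.array([[f,0,i["cx"]],[0,f,i["cy"]],[0,0,1]]); 
    if n=="wrist":
        s=env.get_state(); W=np.eye(4); W[:3,:3]=R.from_rotvec(s["eef_rot"]).as_matrix(); W[:3,3]=s["eef_pos"]; T=W@np.array(i["tool_from_camera"])
    else: T=np.array(i["T"])
    return K,np.array(i["dist"],float),T
def onplane(c,px,z):
    K,d,T=c; u=cv2.undistortPoints(np.array([[px]],float),K,d)[0,0]
    r=T[:3,:3]@np.array([u[0],u[1],1]); o=T[:3,3]
    return o+r*(z-o[2])/r[2]
def proj(c,P):
    K,d,T=c; Ti=np.linalg.inv(T)
    return cv2.projectPoints(np.atleast_2d(P).astype(float),cv2.Rodrigues(Ti[:3,:3])[0],Ti[:3,3],K,d)[0][:,0]
E
python3 - <<'E'
from h import *
s=env.get_state(); print({k:np.round(v,3) for k,v in s.items()})
for n in ["scene","top"]:
    p,dp=env.read_camera(n); cv2.imwrite(f"pics/{n}0.png",p[:,:,::-1]); c=cam(n); print(n,c[2].round(2).tolist())
    for t,z in [("control_box",0),("left_button_top",.069),("right_button_top",.069),("small_button",.063),("left_pad_foot",.0375),("right_pad_foot",.0375),("clamp_frame",0)]:
        for r in env.place_of(n,t): print(t,round(r["p"],2),np.round(r["position"],1),onplane(c,r["position"],z).round(4))
E
```

```text
{'clock': np.float64(0.0), 'qpos': array([-1.386,  0.418, -0.01 ,  1.614,  0.005,  1.111, -0.053]), 'qvel': array([-0.001, -0.001, -0.001, -0.002, -0.001,  0.001,  0.001]), 'joint_torque': array([-1.0000e-03, -8.5126e+01,  6.3800e-01, -4.2598e+01, -4.9000e-02,
        1.9000e-02,  0.0000e+00]), 'eef_pos': array([0.14 , 0.609, 0.23 ]), 'eef_rot': array([-3.550e-01, -3.121e+00,  2.000e-03]), 'force': array([-0.572,  0.376, -0.221]), 'ft_torque': array([0.028, 0.003, 0.023]), 'opening': np.float64(0.094)}
scene [[0.82, -0.31, 0.47, 0.01], [-0.57, -0.46, 0.68, -0.89], [0.0, -0.83, -0.56, 0.73], [0.0, 0.0, 0.0, 1.0]]
control_box 0.77 [252.2 307.2] [ 0.3496 -0.124   0.    ]
control_box 0.59 [270. 247.] [0.5062 0.0667 0.    ]
control_box 0.56 [310.7 374.1] [ 0.3507 -0.3642  0.    ]
control_box 0.26 [294.6 198.2] [0.7101 0.2642 0.    ]
left_button_top 0.71 [300.8 339.9] [ 0.3496 -0.3326  0.069 ]
left_button_top 0.6 [261.8 215.8] [0.5159 0.1212 0.069 ]
right_button_top 0.48 [260.1 288.3] [ 0.3609 -0.1508  0.069 ]
right_button_top 0.45 [328.7 351.2] [ 0.3767 -0.387   0.069 ]
right_button_top 0.37 [279.2 222.2] [0.538  0.0651 0.069 ]Traceback (most recent call last):
  File "<stdin>", line 6, in <module>
ValueError: it knows: board, carpenter_pencil, clamp_frame, control_box, glue_bottle, left_button_top, left_pad_foot, paint_jar, right_button_top, right_pad_foot, sanding_block, tape_measure, tape_roll
```

Run:
```python
from h import *
for n in ["scene","top"]:
    p,dp=env.read_camera(n); cv2.imwrite(f"pics/{n}0.png",p[:,:,::-1]); c=cam(n); print(n,c[2].round(2).tolist())
    for t,z in [("control_box",0),("left_button_top",.069),("right_button_top",.069),("left_pad_foot",.0375),("right_pad_foot",.0375),("clamp_frame",0)]:
        for r in env.place_of(n,t): print(t,round(r["p"],2),np.round(r["position"],1),onplane(c,r["position"],z).round(4))
```

```text
scene [[0.82, -0.31, 0.47, 0.01], [-0.57, -0.46, 0.68, -0.89], [0.0, -0.83, -0.56, 0.73], [0.0, 0.0, 0.0, 1.0]]
control_box 0.84 [268.8 244.9] [0.5086 0.0775 0.    ]
control_box 0.7 [253.2 304. ] [ 0.3568 -0.1155  0.    ]
control_box 0.68 [311.1 377.5] [ 0.3466 -0.3717  0.    ]
left_button_top 0.69 [300.6 338. ] [ 0.3521 -0.3282  0.069 ]
left_button_top 0.59 [263.6 220.8] [0.5071 0.0953 0.069 ]
right_button_top 0.73 [327.9 350.1] [ 0.3771 -0.3838  0.069 ]
right_button_top 0.64 [260.7 288.3] [ 0.362  -0.1516  0.069 ]
right_button_top 0.42 [277.5 222.4] [0.5337 0.0668 0.069 ]
left_pad_foot 0.51 [365.3 220.1] [ 0.7696 -0.0175  0.0375]
right_pad_foot 0.67 [376.5 231.7] [ 0.756  -0.0821  0.0375]
right_pad_foot 0.22 [264.5 216.9] [0.5435 0.1594 0.0375]
clamp_frame 0.7 [371.8 235.2] [ 0.7735 -0.0451  0.    ]
top [[-0.02, -0.99, 0.12, 0.42], [-1.0, 0.02, 0.0, -0.07], [-0.0, -0.12, -0.99, 1.39], [0.0, 0.0, 0.0, 1.0]]
control_box 0.83 [459.5 351.7] [ 0.3512 -0.3609  0.    ]
control_box 0.64 [363. 356.] [ 0.3458 -0.135   0.    ]
control_box 0.56 [267.2 288.6] [0.5069 0.0876 0.    ]
left_button_top 0.66 [251.  280.7] [0.5212 0.1162 0.069 ]
left_button_top 0.58 [455.  353.4] [ 0.3513 -0.3363  0.069 ]
left_button_top 0.52 [349.2 353.5] [ 0.3557 -0.1013  0.069 ]
right_button_top 0.63 [478.8 345.4] [ 0.3678 -0.3903  0.069 ]
right_button_top 0.62 [274.6 275.9] [0.5311 0.0629 0.069 ]
right_button_top 0.42 [369.8 352.4] [ 0.3573 -0.1471  0.069 ]
right_pad_foot 0.74 [330.1 271.9] [ 0.5406 -0.0618  0.0375]
```

View pics/scene0.png

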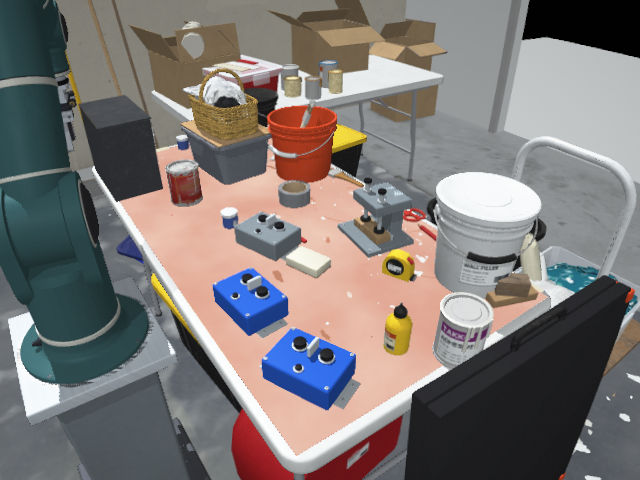

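View pics/top0.png

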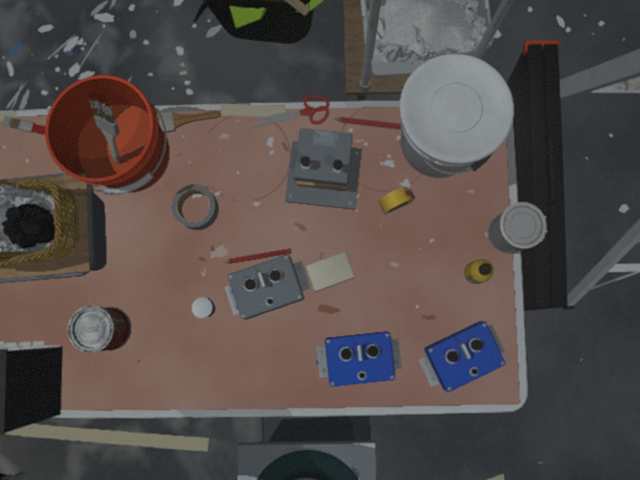

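Pictures so far: 2. Scene shows the grey box at (268,235), two blue look-alikes at (250,300) and (308,365). Top shows the grey box at (265,286), with large buttons (251,284) and (277,277), small one (269,300). The blue ones are at (360,358) and (463,355). I choose the grey one. Next I measure it precisely and check how high things stand along the way.

```bash
python3 - <<'E'
from h import *
from scipy.optimize import least_squares
clouds=[]
for n in ["scene","top"]:
    p,d=env.read_camera(n); c=cam(n); K,ds,T=c
    vv,uu=np.mgrid[0:480,0:640]; m=d>0
    un=cv2.undistortPoints(np.stack([uu[m],vv[m]],1).astype(float)[:,None],K,ds)[:,0]
    X=np.c_[un,np.ones(len(un))]*d[m][:,None]; clouds.append(X@T[:3,:3].T+T[:3,3])
    # dark blobs near predicted box
    e=proj(c,[0.52,0.09,0.06])[0].astype(int); cr=p[e[1]-40:e[1]+40,e[0]-50:e[0]+50]
    g=(cr.max(2)<60).astype(np.uint8)
    nn,l,st,ce=cv2.connectedComponentsWithStats(g)
    for i in range(1,nn):
        if st[i,4]>8:
            q=ce[i]+e-[50,40]; print(n,st[i],q.round(1),onplane(c,q,.069).round(4))
    big=cv2.resize(cr,None,fx=6,fy=6,interpolation=cv2.INTER_CUBIC); cv2.imwrite(f"pics/crop_{n}.png",big[:,:,::-1])
C=np.vstack(clouds)
k=(C[:,2]>-.02)&(C[:,2]<.7)&(C[:,0]>0)&(C[:,0]<.8)&(C[:,1]>-.2)&(C[:,1]<.9)
C=C[k]; H=np.full((8,11),-1.)
np.maximum.at(H,((C[:,0]/.1).astype(int),((C[:,1]+.2)/.1).astype(int)),C[:,2])
print("rows x 0.., cols y -.2..");print(H.round(2))
# box top plateau
t=clouds[1]; s=t[(t[:,2]>.048)&(t[:,2]<.062)&(np.hypot(t[:,0]-.51,t[:,1]-.09)<.11)]
r=cv2.minAreaRect(s[:,:2].astype(np.float32)*1000); print("toprect",r)
E
cd pics; python3 -c "
import cv2,numpy as np
a=cv2.imread('crop_scene.png');b=cv2.imread('crop_top.png');cv2.imwrite('crop.png',cv2.resize(np.vstack([a,b]),(375,600)))"
```

```text
scene [41 32  8  7 40] [262.  217.8] [0.5112 0.1114 0.069 ]
scene [57 39  9  7 51] [278.9 224.9] [0.5302 0.0538 0.069 ]
top [57 30 11 10 85] [275.  275.1] [0.5329 0.0621 0.069 ]
top [50 33  6 11 14] [265.1 278.9] [0.5246 0.0844 0.069 ]
top [32 38 11 10 83] [249.9 283.8] [0.5143 0.1187 0.069 ]
top [55 58  5  5 19] [269.9 301. ] [0.4749 0.0738 0.069 ]
top [ 0 63  2  9 13] [213.3 307.8] [0.4616 0.2011 0.069 ]
rows x 0.., cols y -.2..
[[ 0.02  0.45  0.66  0.66 -1.   -1.   -1.   -1.   -1.   -1.   -1.  ]
 [ 0.01  0.02  0.02  0.65 -1.    0.63  0.63  0.61  0.58 -1.   -1.  ]
 [ 0.06  0.06  0.01  0.01  0.01  0.01  0.01  0.57  0.58  0.25  0.25]
 [ 0.09  0.07  0.01  0.01  0.01  0.01  0.12  0.26  0.25  0.25  0.25]
 [ 0.06  0.04  0.07  0.06  0.06  0.01  0.13  0.12  0.18  0.14  0.  ]
 [ 0.03  0.04  0.09  0.08  0.01  0.01  0.27  0.34  0.34  0.28  0.05]
 [ 0.06  0.02  0.01  0.04  0.06  0.05  0.27  0.36  0.35  0.28  0.  ]
 [ 0.14  0.17  0.14  0.04  0.06  0.21  0.27  0.32  0.32  0.28 -1.  ]]
toprect ((509.4660339355469, 86.3241195678711), (109.90756225585938, 150.82957458496094), 18.256826400756836)
```

View pics/crop.png

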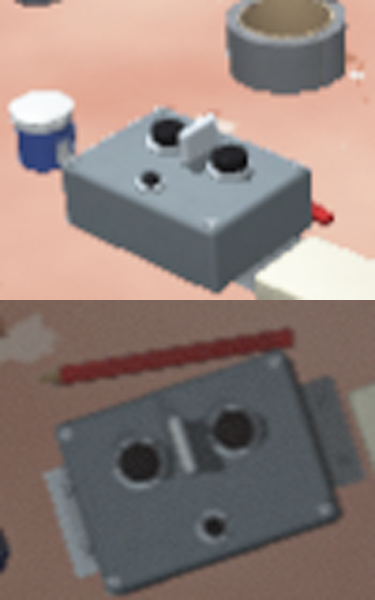

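Picture 3 (crop): grey box with black buttons, divider and small button; the pencil lies behind it, with no blue on the box. The top blobs agree: spacing 59.6 mm, yaw 18.2°, and the midpoint (0.5237, 0.0907) fits the box-top rectangle. The black box at the start is 0.25 high, so I raise first.

```bash
python3 -m crank '0 0 -5 0 0 0 1; 0 0 -5 0 0 0 1; 0 0 -5 0 0 0 1; -4 -3.5 0 0 0 0 1; -4 -3.5 0 0 0 0 1; -4 -3.5 0 0 0 0 1; -4 -3.5 0 0 0 0 1; -4 -3.5 0 0 0 0 1'; python3 -c "
from h import *
s=env.get_state();print(s['qpos'],s['eef_rot'])"
```

```text
clock: 2.0
eef_pos: [0.2969, 0.3919, 0.3806]
eef_rot: [0.356, 3.121, 0.001]
force: [1.0, 0.6, 1.0]
opening: 0.0941
[-1.11487687  0.06029664  0.13707866  1.72733124 -0.00850182  1.35409749
  0.36769924] [3.55598019e-01 3.12125980e+00 6.61529745e-04]
```

```bash
python3 -m crank '-4.1 -3.45 0 0 0 0 1; -4.1 -3.45 0 0 0 0 1; -4.1 -3.45 0 0 0 0 1; -4.1 -3.45 0 0 0 0 1; -4.1 -3.45 0 0 0 0 1; -4.1 -3.45 0 0 0 0 1; -4.1 -3.45 0 0 0 0 1' >/dev/null;  python3 -m crank '0 0 1 0 0 -0.136 1; 0 0 1 0 0 -0.136 1; 0 0 1 0 0 -0.136 1; 0 0 1 0 0 -0.136 0; 0 0 0 0 0 0 0'
cat > look.py <<'E'
from h import *
import sys
s=env.get_state(); Rm=R.from_rotvec(s["eef_rot"]).as_matrix(); print(s["clock"],s["opening"],s["eef_pos"],"R",Rm.round(3).tolist())
c=cam("wrist"); p,d=env.read_camera("wrist"); cv2.imwrite(sys.argv[1],p[:,:,::-1])
P=[]
for t in ["left_button_top","right_button_top"]:
    for r in env.place_of("wrist",t): print(t,round(r["p"],2),np.round(r["position"],1),onplane(c,r["position"],.069).round(4))
for cen in [(.5143,.1187,.069),(.5329,.0621,.069)]:
    e=proj(c,cen)[0]; v,u=np.mgrid[0:480,0:640]; 
    g=((p.max(2)<60)&(np.hypot(u-e[0],v-e[1])<60)).astype(np.uint8)
    n,l,st,ce=cv2.connectedComponentsWithStats(g)
    for i in range(1,n):
        if st[i,4]>100: print("blob",e.round(),st[i],onplane(c,ce[i],.069).round(4))
E
python3 look.py pics/w1.png
```

```text
clock: 3.5
eef_pos: [0.5211, 0.0935, 0.3401]
eef_rot: [0.495, -3.101, 0.0]
force: [0.1, -0.6, 0.3]
opening: 0.0778
3.5 0.07781307440722904 [0.5211358  0.09354177 0.34009567] R [[-0.95, -0.311, -0.001], [-0.311, 0.95, -0.0], [0.001, -0.0, -1.0]]
left_button_top 0.94 [343.2 205.9] [0.5138 0.1175 0.069 ]
left_button_top 0.66 [290.3 209.3] [0.5362 0.0617 0.069 ]
right_button_top 0.69 [292.9 207. ] [0.5327 0.0637 0.069 ]
blob [344. 207.] [334 195  21  22 353] [0.5136 0.1181 0.069 ]
blob [344. 207.] [285 196  18  21 318] [0.5316 0.063  0.069 ]
blob [292. 207.] [334 195  18  22 327] [0.5138 0.1173 0.069 ]
blob [292. 207.] [282 196  21  21 356] [0.532  0.0619 0.069 ]
```

View pics/w1.png

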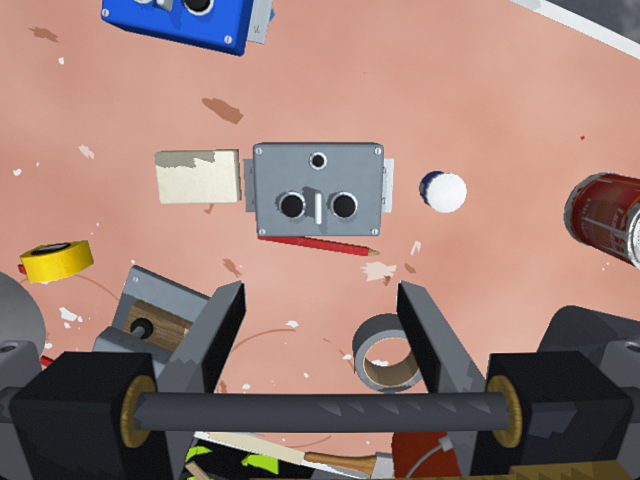

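Picture 4 (wrist): the grey box has its buttons at (292,206) and (343,206), the small one at (318,160), the divider between the large ones, and the fingers straddle it. The midpoint (0.5228, 0.0900) agrees with the top view within 1 mm, and the yaw matches. I'll centre and descend to about 18 mm above the buttons.

```bash
python3 -m crank '-0.1 -0.35 3.8 0 0 0 0.02; 0 0 3.8 0 0 0 0.02; 0 0 3.8 0 0 0 0.02; 0 0 3.8 0 0 0 0.02; 0 0 3.8 0 0 0 0.02; 0 0 3.5 0 0 0 0.02; 0 0 0 0 0 0 0.02; 0 0 0 0 0 0 0.02'; python3 look.py pics/w2.png; python3 -c "
from h import *
p,d=env.read_camera('scene');cv2.imwrite('pics/s2.png',cv2.resize(p[150:290,190:370,::-1],None,fx=4,fy=4,interpolation=2))"
```

```text
clock: 4.65
eef_pos: [0.5242, 0.0907, 0.1169]
eef_rot: [-0.495, 3.101, 0.0]
force: [-0.3, -0.9, -0.1]
opening: 0.0478
4.65 0.047784913402389356 [0.52424443 0.0907185  0.11690613] R [[-0.95, -0.311, 0.001], [-0.311, 0.95, 0.0], [-0.001, -0.0, -1.0]]
left_button_top 0.75 [373.9 278.9] [0.5134 0.1185 0.069 ]
right_button_top 0.74 [270.3 280.4] [0.5326 0.0626 0.069 ]
right_button_top 0.18 [ 86.9 448.6] [ 0.6961 -0.0257  0.069 ]
blob [374. 280.] [ 351  255   44   86 1738] [0.5192 0.1195 0.069 ]
blob [269. 281.] [ 248  255   45   86 1789] [0.5369 0.0636 0.069 ]
```

View pics/w2.png

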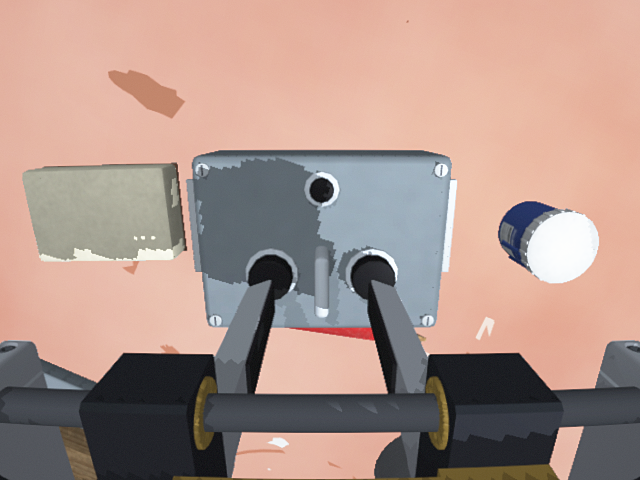

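View pics/s2.png

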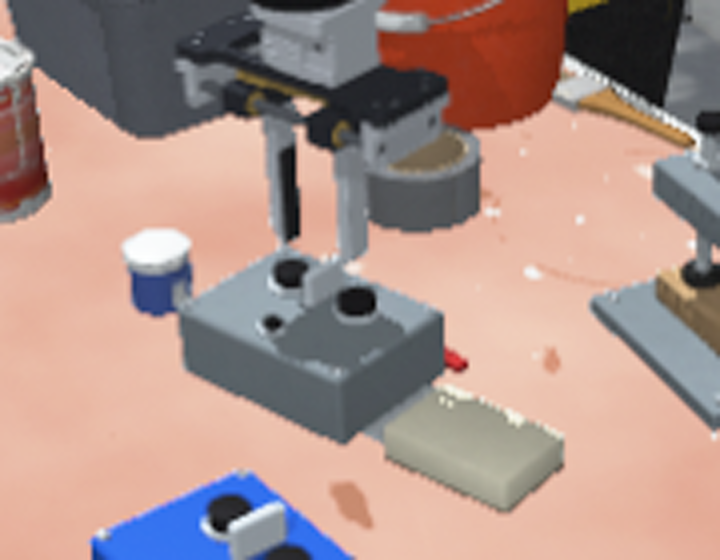

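Pictures 5 and 6: the fingertips hang over both large buttons (270,280) and (374,279), straddling the divider and clear of the small button (321,189). TCP is within about 1 mm of the midpoint. Now press gently.

```bash
python3 -m crank '0.1 0 1 0 0 0 0.02; 0 0 1 0 0 0 0.02; 0 0 0 0 0 0 0.02'; python3 -m crank '0 0 0.3 0 0 0 0.02; 0 0 0.3 0 0 0 0.02; 0 0 0.2 0 0 0 0.02; 0 0 0 0 0 0 0.02;0 0 0 0 0 0 0.02'
```

```text
clock: 5.22
eef_pos: [0.5221, 0.0903, 0.0946]
eef_rot: [0.496, -3.101, 0.0]
force: [0.2, 0.4, 0.6]
opening: 0.0481
clock: 5.85
eef_pos: [0.5224, 0.0902, 0.0878]
eef_rot: [0.496, -3.102, -0.0]
force: [-3.5, -1.0, 11.0]
opening: 0.048
```

```bash
python3 -m crank '0 0 0.2 0 0 0 0.02; 0 0 0.15 0 0 0 0.02; 0 0 0 0 0 0 0.02; 0 0 0 0 0 0 0.02'
python3 - <<'E'
from h import *
for n in ["scene","wrist"]:
    p,d=env.read_camera(n)
    if n=="scene":
        c=cam(n)
        for t in ["left_pad_foot","right_pad_foot"]: print(t,[(round(r["p"],2),np.round(r["position"])) for r in env.place_of(n,t)])
        print(proj(c,[[.7696,-.0175,.0375],[.7696,-.0175,.0615]]))
        a=p[150:290,230:430]
    else: b=p
cv2.imwrite('pics/press.png',np.vstack([cv2.resize(a,(428,300),interpolation=2),cv2.resize(b[150:450,100:528],(428,300))])[:,:,::-1])
E
```

```text
clock: 6.35
eef_pos: [0.5226, 0.0903, 0.0858]
eef_rot: [-0.496, 3.102, 0.002]
force: [-17.2, -3.1, 47.1]
opening: 0.048
left_pad_foot [(0.58, array([366., 213.]))]
right_pad_foot [(0.53, array([378., 225.]))]
[[365.30110869 220.10809308]
 [365.77444504 212.76251584]]
```

View pics/press.png

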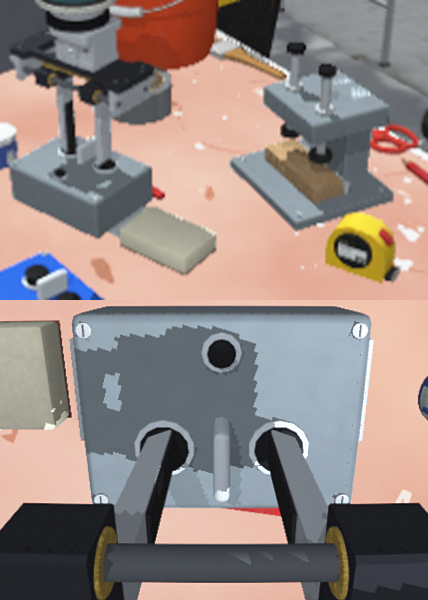

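Picture 7: both tips sit on the large buttons, the small button is free, and both pads have lifted off the board (pad feet 220→213 and 232→225 px, as predicted for fully open). The 47 N shows both buttons on their stops. Now hold for 4 s.

```bash
Z='0 0 0 0 0 0 0.02'; for i in 1 2 3 4; do python3 -m crank '0 0 0 0 0 0 0.02; 0 0 0 0 0 0 0.02; 0 0 0 0 0 0 0.02; 0 0 0 0 0 0 0.02; 0 0 0 0 0 0 0.02; 0 0 0 0 0 0 0.02; 0 0 0 0 0 0 0.02; 0 0 0 0 0 0 0.02' | grep -E 'clock|pos|force'; done
python3 - <<'E'
from h import *
env.read_camera("scene")
for t in ["left_pad_foot","right_pad_foot","board"]: print(t,[(round(r["p"],2),np.round(r["position"])) for r in env.place_of("scene",t)])
env.job_done()
E
```

```text
clock: 7.55
eef_pos: [0.5226, 0.0902, 0.0858]
force: [-17.1, -2.1, 46.1]
clock: 8.55
eef_pos: [0.5227, 0.0902, 0.0858]
force: [-17.3, -1.9, 46.4]
clock: 9.55
eef_pos: [0.5226, 0.0903, 0.0858]
force: [-16.8, -1.4, 47.4]
clock: 10.55
eef_pos: [0.5227, 0.0902, 0.0859]
force: [-15.9, -2.8, 45.6]
left_pad_foot [(0.46, array([363., 210.]))]
right_pad_foot [(0.71, array([381., 224.]))]
board [(0.89, array([371., 233.]))]
the job is handed in; nothing more can be done
```

I pressed both large buttons of the grey control box down together, one fingertip on each, and handed the job in still holding them after more than 4 s. The job was handed in at about 10.6 s on the clock, and it reports no verdict.

- **Press:** at the end the TCP stood steady at z ≈ 0.086 m with about 46 N of push. The springs need only 13 N together, so the buttons are on their stops. There is no separate reading for each button, so I inferred that both were down from this and the pictures.
- **Clamp pads:** the camera showed both pads lifted about 7–8 pixels, which matches fully open.
- **Surroundings:** in the last picture, taken as the hold began, the small button was clear and nothing looked disturbed. I did not measure how far the board or the loose things had moved.
- **Checks that disagreed:** before the reach, the scene camera put the midpoint between the buttons about 8 mm off in y. The top and wrist cameras agreed with each other within 1 mm, so I used those. There was also a steady sideways force of about 17 N from friction, but the arm did not slip.

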